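# Snap the covers onto two junction boxes

### The job

Two grey junction boxes stand open on the bench, and their two clip-on covers lie beside them: match each cover to the box of the same outline. First press the shorter, wider cover down onto its box until it snaps home and let go of it; then press the long, narrow cover onto its box, and when it snaps do not let go: keep pressing it down so that its foam seal is at least half squashed, and finish while still holding it pressed like that. Leave the small things lying around them (tape, screwdriver, cap, wrench) where they are.

Things in the scene. Friction and masses are not known exactly. Their poses are not given: they have to be found in the camera images.
- box_wide: Open grey junction box fixed to the bench: outline 84 mm (its x) by 66 mm (its y), rim 50 mm above the bench, a cable gland 18 mm long on each x end, 25 mm up. Origin: centre of its underside; z up. Pocket 72 mm (x) by 50 mm (y), floor at 10 mm. In the middle of each long wall a white spring catch, 42 mm up, stands 5 mm into the pocket and yields sideways.
- box_long: Open grey junction box fixed to the bench: outline 120 mm (its x) by 56 mm (its y), rim 50 mm above the bench, a cable gland 18 mm long on each x end, 25 mm up. Origin: centre of its underside; z up. Pocket 108 mm (x) by 40 mm (y), floor at 10 mm. In the middle of each long wall a white spring catch, 42 mm up, stands 5 mm into the pocket and yields sideways.
- cover_wide: Loose grey clip-on cover for box_wide, 0.08 to 0.15 kg, upright on its plug. Origin: centre of the plug's underside; z up. Plug 66 mm (x) by 46 mm (y, over the round snap beads on its bottom edges), 24 mm tall; flange 84 (x) by 66 (y), 6 mm thick, at 24 to 30 mm height; on it a grip rib along x, 50 mm long, 14 mm thick, from 30 to 52 mm. Fits either way round (half turn).
- cover_long: Loose grey clip-on cover for box_long, 0.08 to 0.15 kg, upright on its plug. Origin: centre of the plug's underside; z up. Plug 102 mm (x) by 36 mm (y, over the round snap beads on its bottom edges), 24 mm tall; flange 120 (x) by 56 (y), 6 mm thick, at 24 to 30 mm height; on it a grip rib along x, 60 mm long, 14 mm thick, from 30 to 52 mm. Fits either way round (half turn).
- cover_wide_rib (a point): Centre of the top of the cover's grip rib, 52 mm above its origin. Pressed squarely into its box, resistance starts at origin height 44 mm over the bench, grows to 12-20 N, drops suddenly near 38 mm (snapped); the flange meets the seal at 33 mm. Left alone it rests snapped at about 32 mm.
- cover_long_rib (a point): Centre of the top of the cover's grip rib, 52 mm above its origin. Pressed squarely into its box, resistance starts at origin height 44 mm over the bench, grows to 12-20 N, drops suddenly near 38 mm (snapped); the flange meets the seal at 33 mm. Left alone it rests snapped at about 32 mm.
- seal_wide (a joint): How far the black foam seal frame on the rim of box_wide is squashed, in m: 0 free (top 57 mm above the bench), 0.006 fully. 2.5 N per mm plus 1.5 N at the start; about 0.001 under a snapped cover that nobody presses; half squashed (0.003) takes about 9 N.
- seal_long (a joint): How far the black foam seal frame on the rim of box_long is squashed, in m: 0 free (top 57 mm above the bench), 0.006 fully. 2.5 N per mm plus 1.5 N at the start; about 0.001 under a snapped cover that nobody presses; half squashed (0.003) takes about 9 N.
- tape: roll of cream masking tape lying flat, 90 mm across, 24 mm tall. Bystander, to be left where it is.
- screwdriver: screwdriver with green handle lying flat, 180 mm long, 26 mm thick. Bystander, to be left where it is.
- red_cap: small red screw cap standing between the two boxes, 32 mm across, 22 mm tall. Bystander, to be left where it is.
- wrench: steel wrench lying flat, 170 mm long. Bystander, to be left where it is.
Mind the look-alikes: they are no part of the job. What is shaped like the box_long but purple is not meant.

How it is judged:
On the way, in this order (a step that is already met when the one before it is completed fails the run):
1. the wide cover has snapped home on its box and the long one not yet (z of cover_wide in the frame of box_wide between 0.02 and 0.035 m and horizontal distance between cover_wide and box_wide below 0.006 m and angle between cover_wide's own z axis and vertical below 0.08 rad and angle between the x axis of cover_wide and the x axis of box_wide, either way round below 0.12 rad and not (z of cover_long in the frame of box_long between 0.02 and 0.035 m and horizontal distance between cover_long and box_long below 0.006 m and angle between cover_long's own z axis and vertical below 0.08 rad and angle between the x axis of cover_long and the x axis of box_long, either way round below 0.12 rad)), for 0.2 s.
2. the wide cover is let go (z of cover_wide in the frame of box_wide between 0.02 and 0.035 m and horizontal distance between cover_wide and box_wide below 0.006 m and angle between cover_wide's own z axis and vertical below 0.08 rad and angle between the x axis of cover_wide and the x axis of box_wide, either way round below 0.12 rad and contact force between each of the arm, the fingers and cover_wide below 0.1 N), for 0.2 s.
3. the long cover has snapped home on its box (z of cover_long in the frame of box_long between 0.02 and 0.035 m and horizontal distance between cover_long and box_long below 0.006 m and angle between cover_long's own z axis and vertical below 0.08 rad and angle between the x axis of cover_long and the x axis of box_long, either way round below 0.12 rad), for 0.2 s.
At the end, for the whole second after the job is handed in: Both covers snapped onto their own boxes (origin 20-35 mm above the box origin, within 6 mm sideways, 0.12 rad in yaw, 0.08 rad tilt), the wide one untouched, the long one at rest, still pushed by the fingers (over 3 N) with its seal squashed over 2.5 mm (all of step 3 and z of cover_wide in the frame of box_wide between 0.02 and 0.035 m and horizontal distance between cover_wide and box_wide below 0.006 m and angle between cover_wide's own z axis and vertical below 0.08 rad and angle between the x axis of cover_wide and the x axis of box_wide, either way round below 0.12 rad and contact force between the fingers and cover_wide below 0.1 N and value of joint seal_long above 0.0025 m and contact force between the fingers and cover_long above 3 N and linear speed of cover_long below 0.02 m/s); the arm keeps its last pose, push and grip.
It fails at once if the tape, screwdriver, red cap or wrench is disturbed (moved more than 30 mm) (distance of any of tape, screwdriver, red_cap, wrench from where it was at the start of the episode above 0.03 m).
It also fails if it takes over 69 s, if anything falls off the work surface, if the arm or the gripper's body presses on something with over 40 N, if the wrist force passes 120 N, or if a joint passes its speed limit or range.

### The arm

A 6-joint arm with a two-finger parallel gripper is mounted at the origin on the work surface. World frame = base frame: x ahead of the robot, y to its left, z up, the work surface at z = 0. Lengths are in m, angles in rad, forces in N, time in s.
With the tool pointing down it reaches from about 0.35 to 0.975 m from the base axis. Payload 4.9 kg.
Tool frame: the origin (TCP) lies midway between the tips of the shut fingers; the grasp point (between the pads) lies 19 mm behind it (manip.pinch_z is the distance from the TCP to the grasp point, in m); z points along the fingers, y is the direction in which the jaws open and shut (so a half turn about z gives the same grasp; the last joint's range is limited). The gripper opens to 85 mm and grips with 20 to 120 N. Pads are 22 mm wide; open, the fingers measure 114 mm over their backs; the gripper's body (76 mm by 85 mm) begins 54 mm behind the grasp point. The pads swing forward as they close: fully open they stand 13 mm farther back than shut.
Start: joints at [1.133, 0.053, 1.613, -0, 1.476, -0.119], TCP at [0.196, 0.593, 0.231] pointing down, gripper open.
Joint ranges: [-3.01, 3.01], [-1.01, 2.22], [0.06, 2.58], [-1.02, 4.17], [0.09, 2.62], [-3.14, 3.14]. Speed limits (rad/s): [2.57, 2.57, 3.14, 3.14, 3.14, 3.14].

### API

Orientations are given as a unit quaternion [w, x, y, z].
In Python, from plant import manip gives the robot as it stands.
- The arm moves only by the tool drive_tool, never from a script. Its argument "commands" is text: rows parted by semicolons, each of 5 numbers parted by spaces: the finger opening in mm, from 0 to 85.4, then the shift along the tool's x, y, z in units of 30 mm (1.0 is 30 mm), then the turn about the tool's z in degrees. A call has exactly 8 rows; each row shifts and turns the commanded pose from where the row before left it, along the tool's axes as they then stand; what a row does not reach is not made up. A row lasts 1/8 s, in which the tool goes at most 62.5 mm and 10.7 degrees, less where a joint would pass 70% of its speed; a pose out of reach is approached as far as the arm can. A call is refused whole if a number of a shift passes 1 or a number of a turn 10.7, either way. A call with a gripper value outside its range is refused whole. The fingers move at their own pace and stop on an object; the grip force is fixed at half the most. Time passes only in rows, so rows that do not move let the fingers close, or fill a call up. It gives the time, the measured TCP pose, the force and the opening at its end, in the units of the state.
- manip.state(): the state, without advancing time (a new reading comes with each control period).
- manip.grab_frame(name): name is "side" or "top"; returns the picture (400x640x3 uint8, red, green, blue); there is no depth.
- manip.camera_params(name): a dict with "fx", "fy", "cx", "cy" (pixels), "xyz" and "orientation" of the camera in the world. Camera axes: x right, y down, z forward; pixel columns grow to the right and rows downward; lengths in m; the calibration is good to about 2 mm. A picture is of the moment at which its call begins. camera_params takes no time and is no camera call.
- manip.job_done(): hands the job in, once; it reports no verdict.
The state is a dict: "time": time; "joint_pos": joint angles; "joint_vel": joint speeds; "joint_efforts": joint torques, N m; "tool_pos": TCP position; "tool_rot": TCP orientation; "contact_force": force on the tool from outside, world axes, zero at the start; "ft_torque": the same for the moment, N m; "gripper_width": opening from 0.0 (shut) to 1.0 (fully open).
Only numpy, scipy, OpenCV 4.12 (cv2) and the standard library are available. Lean on these libraries where they do the work, as an engineer would, in place of code of your own. Each camera call takes 0.05 s, during which the arm holds its last target. There are 200 camera calls.

## Working session

There is one attempt and no reset: what is moved stays moved. The work goes in short steps, Python scripts to look and compute and a tool call to move; the robot and the scene stay as the last step left them, time stands still between calls to the robot, and variables do not carry over. Pictures are saved under pics/ and viewed, about 8 in all and at most 12, crops included, and the job is handed in when it is done.

Besides the shell and the picture viewer there is one more tool, called after "Emit:" by a JSON object that holds its "fn" and its "kwargs", one argument or row to a line. drive_tool: Moves the arm, as the interface text tells. Its arguments: {"type":"object","properties":{"commands":{"type":"string"}},"required":["commands"]}

```bash
mkdir -p pics; ls
python3 - <<'E'
from plant import manip
import cv2
for n in("top","side"):
    cv2.imwrite(f"pics/{n}0.png",manip.grab_frame(n)[:,:,::-1]); print(n,manip.camera_params(n))
print(manip.state(),manip.pinch_z)
E
```

```text
pics
top {'fx': 420.63168559182037, 'fy': 420.63168559182037, 'cx': 315.69261478035173, 'cy': 194.57961069490693, 'xyz': array([ 0.33565965, -0.04940608,  1.06170374]), 'orientation': array([ 0.07675521, -0.69237282,  0.71528329, -0.05566257])}
side {'fx': 456.4267836721609, 'fy': 456.4267836721609, 'cx': 316.0428200525954, 'cy': 201.67071719252354, 'xyz': array([ 0.30072322, -0.88625163,  1.0505261 ]), 'orientation': array([-0.35027146,  0.92982186, -0.10426852,  0.04323535])}
{'time': 0.1, 'joint_pos': array([ 1.13298399e+00,  5.32971298e-02,  1.61416479e+00,  1.63406104e-05,
        1.47597881e+00, -1.19004465e-01]), 'joint_vel': array([ 5.51431878e-05, -1.57692500e-03, -4.23317586e-03,  8.67682340e-04,
        2.69051338e-03, -6.59666357e-06]), 'joint_efforts': array([-5.13465457e-04, -3.94902563e+01, -3.71364820e+01, -1.46595639e-04,
        3.86021959e-03,  3.15820692e-06]), 'tool_pos': array([0.19565528, 0.59299551, 0.23017721]), 'tool_rot': array([-2.61768974e-04,  1.58730432e-01,  9.87321526e-01, -8.86221490e-04]), 'contact_force': array([ 0.25700509, -0.05342558, -0.24443305]), 'ft_torque': array([-0.00862232,  0.00871904,  0.00766892]), 'gripper_width': 0.9979619812325616} 0.0187
```

View pics/top0.png

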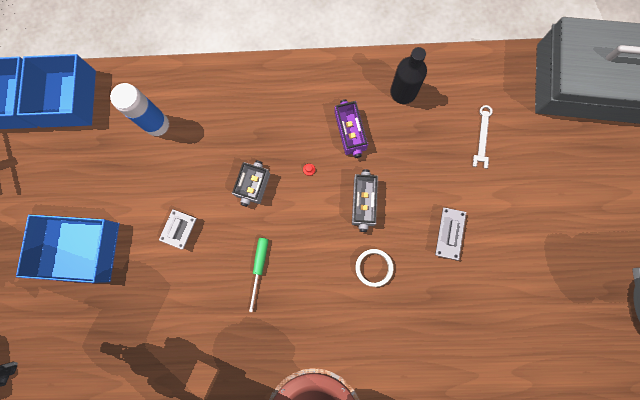

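View pics/side0.png

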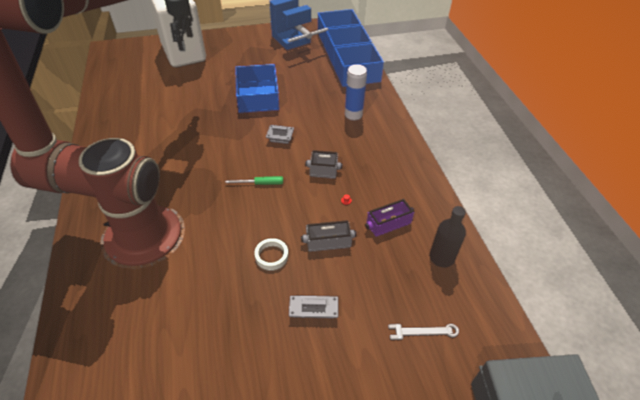

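The top view shows box_wide at (252,184), box_long at (366,200), cover_wide at (179,229) and cover_long at (451,233). The purple box at (351,128) is the decoy. Next I segment them.

```bash
cat > h.py <<'E'
import numpy as np, cv2
from plant import manip
from scipy.spatial.transform import Rotation as R
def cam(n):
    p=manip.camera_params(n); q=p["orientation"]
    return p,R.from_quat([q[1],q[2],q[3],q[0]]).as_matrix()
def ray(n,uv,z):
    p,M=cam(n); uv=np.atleast_2d(uv).astype(float)
    d=np.c_[(uv[:,0]-p["cx"])/p["fx"],(uv[:,1]-p["cy"])/p["fy"],np.ones(len(uv))]@M.T
    return (p["xyz"]+d*((z-p["xyz"][2])/d[:,2])[:,None])[:,:2]
def proj(n,P):
    p,M=cam(n); c=(np.atleast_2d(P)-p["xyz"])@M
    return np.c_[c[:,0]/c[:,2]*p["fx"]+p["cx"],c[:,1]/c[:,2]*p["fy"]+p["cy"]]
def rect(pts):
    r=cv2.minAreaRect((pts*1000).astype(np.float32)); c=cv2.boxPoints(r)
    e=[c[1]-c[0],c[2]-c[1]]; L=[np.linalg.norm(x) for x in e]; v=e[int(np.argmax(L))]
    return np.array(r[0])/1000,max(L),min(L),np.degrees(np.arctan2(v[1],v[0]))%180
E
python3 - <<'E'
from h import *
im=cv2.imread("pics/top0.png"); hsv=cv2.cvtColor(im,cv2.COLOR_BGR2HSV)
tiles=[]
for nm,(u,v),z,hi in[("bw",(252,184),.057,0),("bl",(366,200),.057,0),("cw",(179,229),.03,1),("cl",(451,233),.03,1)]:
    w=36; sub=hsv[v-w:v+w,u-w:u+w]
    m=((sub[:,:,1]<75)&((sub[:,:,2]>110) if hi else (sub[:,:,2]>0))).astype(np.uint8)*255
    if not hi: m=((sub[:,:,1]<75)&(sub[:,:,2]<75)).astype(np.uint8)*255
    m=cv2.morphologyEx(m,cv2.MORPH_CLOSE,np.ones((3,3)))
    cs,_=cv2.findContours(m,cv2.RETR_EXTERNAL,cv2.CHAIN_APPROX_NONE); c=max(cs,key=cv2.contourArea)
    uv=c[:,0]+[u-w,v-w]; print(nm,rect(ray("top",uv,z)))
    t=im[v-w:v+w,u-w:u+w]
    t=cv2.resize(t,None,fx=5,fy=5,interpolation=cv2.INTER_NEAREST); cv2.drawContours(t,[c*5+2],-1,(0,255,0),1); tiles.append(t[:290])
cv2.imwrite("pics/m.png",np.vstack([np.hstack(tiles[:2]),np.hstack(tiles[2:])]))
E
```

```text
bw (array([0.56655536, 0.14032097]), np.float32(78.31527), np.float32(60.375), np.float32(161.40698))
bl (array([ 0.56635657, -0.15176859]), np.float32(51.03601), np.float32(20.351837), np.float32(61.765213))
cw (array([0.45783994, 0.32572433]), np.float32(83.77661), np.float32(67.21525), np.float32(157.65746))
cl (array([ 0.42524088, -0.34624249]), np.float32(120.34889), np.float32(58.463516), np.float32(166.08415))
```

View pics/m.png

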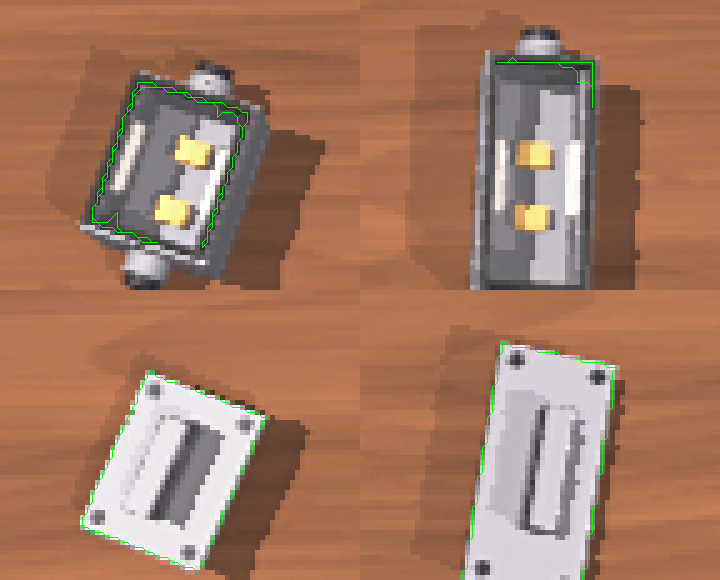

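The cover outlines are clean (84x67 and 120x58, as expected). I'll pick the box rim corners from enlarged crops of both views.

Run:
```python
from h import *
def tile(n,u0,v0,w,h,s):
    t=cv2.resize(cv2.imread(f"pics/{n}0.png")[v0:v0+h,u0:u0+w],None,fx=s,fy=s,interpolation=cv2.INTER_CUBIC)
    t=cv2.convertScaleAbs(t,alpha=1.5,beta=20)
    for k in range(0,w,10): cv2.line(t,(k*s,0),(k*s,5),(0,255,255),1); cv2.putText(t,str(u0+k),(k*s,16),0,.4,(0,255,255))
    for k in range(0,h,10): cv2.line(t,(0,k*s),(5,k*s),(0,255,255),1); cv2.putText(t,str(v0+k),(6,k*s+4),0,.4,(0,255,255))
    return t
cv2.imwrite("pics/bt.png",np.hstack([tile("top",230,158,44,66,9),tile("top",344,167,44,66,9)]))
cv2.imwrite("pics/bs.png",np.vstack([tile("side",295,145,64,40,8)[:, :512],tile("side",298,214,64,40,8)])[:600])
```

```text
(no output)
```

View pics/bt.png

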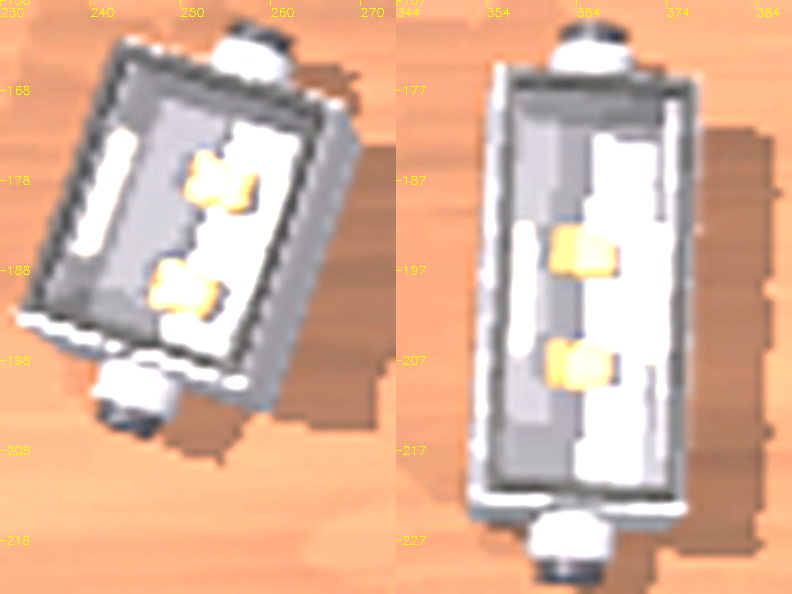

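View pics/bs.png

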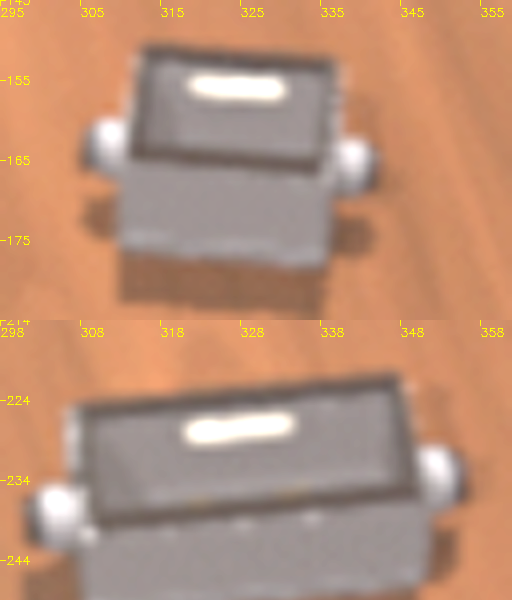

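Run:
```python
from h import *
def q(n,u0,v0,s,P,z):
    P=(np.array(P,float)+.5)/s-.5+[u0,v0]; W=ray(n,P,z)
    e=[W[1]-W[0],W[2]-W[1],W[2]-W[3],W[3]-W[0]]
    print(n,W.mean(0).round(4),[f"{np.linalg.norm(x)*1e3:.0f}mm {np.degrees(np.arctan2(x[1],x[0]))%180:.1f}" for x in e])
print("wide seal");q("top",230,158,9,[(120,48),(333,108),(235,372),(25,308)],.057)
q("top",230,158,9,[(122,38),(345,103),(248,385),(17,318)],.05)
q("side",295,145,8,[(143,47),(335,62),(322,172),(132,157)],.057)
print("long");q("top",344,167,9,[(505-396,80),(690-396,92),(680-396,500),(480-396,492)],.057)
q("top",344,167,9,[(495-396,65),(700-396,78),(690-396,515),(470-396,512)],.05)
q("side",298,214,8,[(80,83),(403,57),(420,177),(95,207)],.057)
# covers in side view
im=cv2.imread("pics/side0.png"); hsv=cv2.cvtColor(im,cv2.COLOR_BGR2HSV)
for nm,(u,v) in[("cw",(280,133)),("cl",(314,307))]:
    w=34; sub=hsv[v-w:v+w,u-w:u+w]
    m=((sub[:,:,1]<60)&(sub[:,:,2]>120)).astype(np.uint8)*255
    m=cv2.morphologyEx(m,cv2.MORPH_CLOSE,np.ones((3,3)))
    cs,_=cv2.findContours(m,cv2.RETR_EXTERNAL,cv2.CHAIN_APPROX_NONE); c=max(cs,key=cv2.contourArea)
    print(nm,rect(ray("side",c[:,0]+[u-w,v-w],.03)))
q=manip.state()["tool_rot"];M=R.from_quat([q[1],q[2],q[3],q[0]]).as_matrix();print(M.round(3))
```

```text
wide seal
top [0.5675 0.14  ] ['62mm 71.9', '78mm 159.5', '61mm 71.0', '77mm 160.3']
top [0.5685 0.14  ] ['65mm 71.3', '83mm 160.8', '67mm 71.8', '83mm 159.8']
side [0.5685 0.1372] ['77mm 160.9', '63mm 70.8', '74mm 161.0', '64mm 73.5']
long
top [ 0.5126 -0.141 ] ['50mm 84.0', '111mm 175.4', '53mm 85.8', '113mm 173.9']
top [ 0.5135 -0.1416] ['56mm 84.1', '120mm 175.5', '59mm 87.3', '123mm 174.2']
side [ 0.5149 -0.1445] ['113mm 173.3', '53mm 80.7', '111mm 173.9', '54mm 83.2']
cw (array([0.45827405, 0.32502335]), np.float32(84.318504), np.float32(68.29141), np.float32(156.75626))
cl (array([ 0.42549136, -0.34552765]), np.float32(119.95124), np.float32(57.82484), np.float32(167.26164))
[[-0.95   0.313 -0.001]
 [ 0.313  0.95  -0.002]
 [ 0.    -0.002 -1.   ]]
```

```bash
cat >> h.py <<'E'
T=dict(cw=(.458,.3255,157.3),bw=(.568,.139,160.5),cl=(.4254,-.346,166.6),bl=(.5137,-.1425,174.2))
def left(x,y,z,th):
    s=manip.state(); q=s["tool_rot"]; M=R.from_quat([q[1],q[2],q[3],q[0]]).as_matrix()
    d=(np.array([x,y,z])-s["tool_pos"])@M/.03
    a=np.degrees(np.arctan2(M[1,0],M[0,0])); t=(a-th+90)%180-90
    print("t",round(s["time"],2),"pos",s["tool_pos"].round(4),"ang",round(a,2),"F",s["contact_force"].round(1),"w",round(s["gripper_width"]*85.4,1),"\nneed units",d.round(2),"turn",round(t,2))
E
python3 -c "
from h import *
left(.458,.3255,.1,157.3)"
```

```text
t 0.1 pos [0.1957 0.593  0.2302] ang 161.73 F [ 0.3 -0.1 -0.2] w 85.2 
need units [-11.1   -5.72   4.35] turn 4.43
```

Emit:
{"fn": "drive_tool", "kwargs": {
  "commands": "85 -0.93 -0.48 0 0;85 -0.93 -0.48 0 0;85 -0.93 -0.48 0 0;85 -0.93 -0.48 0 0;85 -0.93 -0.48 0 0;85 -0.93 -0.48 0 0;85 -0.93 -0.48 0 0;85 -0.93 -0.48 0 4.5"
}}

```text
time: 1.1
tool_pos: [0.3721, 0.4131, 0.2307]
tool_rot: [-0.0, 0.198, 0.98, -0.0]
contact_force: [0.3, 0.2, -0.2]
gripper_width: 0.993
```

```bash
python3 -c "
from h import *
left(.458,.3255,.1,157.3)"
```

```text
t 1.1 pos [0.3721 0.4131 0.2307] ang 157.11 F [ 0.3  0.2 -0.2] w 84.8 
need units [-3.78 -1.57  4.35] turn -0.19
```

Emit:
{"fn": "drive_tool", "kwargs": {
  "commands": "45 -0.9 -0.4 0.5 0;45 -0.9 -0.4 0.6 0;45 -0.9 -0.4 0.6 0;45 -0.9 -0.33 0.6 0;45 0 0 0.8 0;45 0 0 0.8 0;45 0 0 0 0;45 0 0 0 0"
}}

```text
time: 2.1
tool_pos: [0.4538, 0.3302, 0.115]
tool_rot: [0.0, 0.197, 0.98, 0.0]
contact_force: [-0.6, -0.1, 0.2]
gripper_width: 0.526
```

```bash
python3 -c "
from h import *
left(.458,.3255,.034,157.3)
ts=[cv2.resize(manip.grab_frame('top')[190:270,140:220,::-1],None,fx=4,fy=4),cv2.resize(manip.grab_frame('side')[90:170,240:320,::-1],None,fx=4,fy=4)]
cv2.imwrite('pics/g1.png',np.hstack(ts))"
```

```text
t 2.1 pos [0.4538 0.3302 0.115 ] ang 157.24 F [-0.6 -0.1  0.2] w 44.9 
need units [-0.19 -0.09  2.7 ] turn -0.06
```

View pics/g1.png

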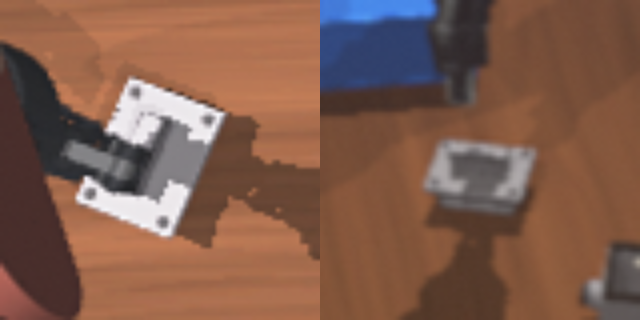

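The gripper is over cover_wide and the position agrees, so I descend and grip.

Emit:
{"fn": "drive_tool", "kwargs": {
  "commands": "45 -0.19 -0.09 0.7 0;45 0 0 0.7 0;45 0 0 0.7 0;45 0 0 0.5 0;45 0 0 0.08 0;45 0 0 0 0;0 0 0 0 0;0 0 0 0 0"
}}

```text
time: 3.2
tool_pos: [0.4585, 0.3259, 0.0351]
tool_rot: [0.001, 0.197, 0.98, 0.001]
contact_force: [0.5, -0.7, 0.5]
gripper_width: 0.145
```

Emit:
{"fn": "drive_tool", "kwargs": {
  "commands": "0 0 0 0 0;0 0 0 0 0;0 0 0 0 0;0 0 0 0 0;0 0 0 -0.3 0;0 0 0 -0.7 0;0 0 0 -1 0;0 0 0 -1 0"
}}

```text
time: 4.2
tool_pos: [0.4568, 0.3247, 0.1238]
tool_rot: [-0.001, 0.197, 0.98, -0.001]
contact_force: [0.3, -0.3, -1.1]
gripper_width: 0.149
```

```bash
python3 -c "
from h import *
left(.568,.139,.123,160.5)"
```

```text
t 4.2 pos [0.4568 0.3247 0.1238] ang 157.23 F [ 0.3 -0.3 -1.1] w 12.7 
need units [-5.81 -4.27  0.03] turn -3.27
```

Emit:
{"fn": "drive_tool", "kwargs": {
  "commands": "0 -0.5 -0.36 0 -1;0 -0.9 -0.67 0 -1;0 -0.9 -0.67 0 -1.3;0 -0.9 -0.67 0 0;0 -0.9 -0.67 0 0;0 -0.9 -0.67 0 0;0 -0.55 -0.4 0 0;0 -0.2 -0.1 0 0"
}}

```text
time: 5.2
tool_pos: [0.5757, 0.1463, 0.1235]
tool_rot: [-0.001, 0.17, 0.985, -0.0]
contact_force: [-0.4, 0.3, -1.6]
gripper_width: 0.147
```

```bash
python3 -c "
from h import *
left(.568,.139,.085,160.5)"
```

```text
t 5.2 pos [0.5757 0.1463 0.1235] ang 160.46 F [-0.4  0.3 -1.6] w 12.5 
need units [ 0.16 -0.31  1.28] turn -0.04
```

Emit:
{"fn": "drive_tool", "kwargs": {
  "commands": "0 0.16 -0.25 0 0;0 0 0 0 0;0 0 0 0.5 0;0 0 0 0.25 0;0 0 0 0 0;0 0 0 0 0;0 0 0 0 0;0 0 0 0 0"
}}

```text
time: 6.2
tool_pos: [0.5689, 0.1416, 0.1018]
tool_rot: [0.0, 0.169, 0.986, 0.0]
contact_force: [-0.9, 1.0, -1.6]
gripper_width: 0.15
```

```bash
python3 -c "
from h import *
left(.568,.139,.079,160.5)
ts=[cv2.resize(manip.grab_frame('top')[145:220,215:290,::-1],None,fx=5,fy=5),cv2.resize(manip.grab_frame('side')[120:195,285:360,::-1],None,fx=5,fy=5)]
cv2.imwrite('pics/p1.png',np.hstack(ts))"
```

```text
t 6.2 pos [0.5689 0.1416 0.1018] ang 160.53 F [-0.9  1.  -1.6] w 12.8 
need units [ 0.   -0.09  0.76] turn 0.03
```

View pics/p1.png

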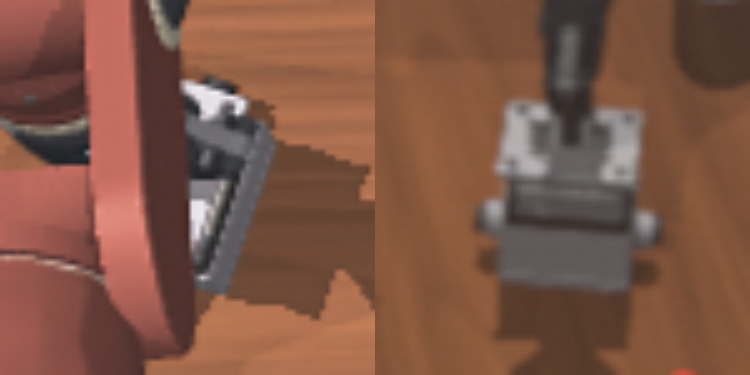

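The side view shows the cover level and squarely above the box, at about (322,148) in full-image pixels. I'll measure the flange there to check the in-hand offset.

```bash
python3 -c "
from h import *
im=cv2.imread('pics/p1.png')[:,375:]; im=cv2.resize(im,(75,75),interpolation=cv2.INTER_AREA); hsv=cv2.cvtColor(im,cv2.COLOR_BGR2HSV)
m=((hsv[:,:,1]<75)&(hsv[:,:,2]>90)).astype(np.uint8)*255; m[37:]=0; m[:20]=0
cs,_=cv2.findContours(m,0,1); c=np.vstack([x for x in cs if cv2.contourArea(x)>15]);print(rect(ray('side',c[:,0]+[285,120],.0968)))
# expected flange corners, by eye in crop: TL(512,103) TR(641,110) BR(634,183) BL(498,175)
P=(np.array([(512,103),(641,110),(634,183),(498,175)])-[375,0]+.5)/5-.5+[285,120]
W=ray('side',P,.0968);print(W.mean(0),rect(W))
"
```

```text
(array([0.56798517, 0.13921118]), np.float32(86.87991), np.float32(75.03397), np.float32(161.75615))
[0.56898242 0.14043706] (array([0.56857544, 0.14066376]), np.float32(84.45089), np.float32(67.44509), np.float32(162.57643))
```

Emit:
{"fn": "drive_tool", "kwargs": {
  "commands": "0 0 -0.07 0 0;0 0 0 0.2 0;0 0 0 0.2 0;0 0 0 0.15 0;0 0 0 0.1 0;0 0 0 0 0;0 0 0 0 0;0 0 0 0 0"
}}

```text
time: 7.3
tool_pos: [0.5681, 0.1396, 0.0822]
tool_rot: [0.0, 0.169, 0.986, 0.0]
contact_force: [0.4, 0.4, -0.9]
gripper_width: 0.148
```

```bash
python3 -c "
from h import *
left(.568,.139,.067,160.5); print(manip.state()['ft_torque'])"
```

```text
t 7.3 pos [0.5681 0.1396 0.0822] ang 160.54 F [ 0.4  0.4 -0.9] w 12.6 
need units [-0.   -0.02  0.51] turn 0.04
[ 0.04889091  0.03143821 -0.01728813]
```

The plug is 10 mm in with no side force. I press through the snap.

Emit:
{"fn": "drive_tool", "kwargs": {
  "commands": "0 0 0 0.1 0;0 0 0 0.1 0;0 0 0 0.1 0;0 0 0 0.1 0;0 0 0 0.1 0;0 0 0 0.03 0;0 0 0 0 0;0 0 0 0 0"
}}

```text
time: 8.3
tool_pos: [0.569, 0.1401, 0.0667]
tool_rot: [0.001, 0.169, 0.986, 0.001]
contact_force: [5.6, 3.2, 1.4]
gripper_width: 0.144
```

```bash
python3 -c "
from h import *
left(.568,.139,.067,160.5); print(manip.state()['ft_torque'])"
```

```text
t 8.3 pos [0.569  0.1401 0.0667] ang 160.54 F [5.6 3.2 1.4] w 12.3 
need units [ 0.02 -0.05 -0.01] turn 0.04
[ 0.54566966 -0.77090741 -0.01857777]
```

Emit:
{"fn": "drive_tool", "kwargs": {
  "commands": "0 0 0 0.07 0;0 0 0 0 0;0 0 0 0 0;0 0 0 0 0;0 0 0 0 0;0 0 0 0 0;0 0 0 0 0;0 0 0 0 0"
}}

```text
time: 9.3
tool_pos: [0.5691, 0.1401, 0.0653]
tool_rot: [0.001, 0.169, 0.986, 0.001]
contact_force: [3.0, 3.9, 4.7]
gripper_width: 0.148
```

Emit:
{"fn": "drive_tool", "kwargs": {
  "commands": "30 0 0 -0.03 0;30 0 0 0 0;30 0 0 0 0;30 0 0 -0.2 0;30 0 0 -1 0;30 0 0 -1 0;30 0 0 -1 0;30 0 0 -0.5 0"
}}

```text
time: 10.3
tool_pos: [0.5688, 0.1396, 0.1783]
tool_rot: [0.002, 0.169, 0.986, 0.0]
contact_force: [-0.1, -0.4, -0.3]
gripper_width: 0.351
```

```bash
python3 -c "
from h import *
left(.4254,-.346,.16,166.6)
im=manip.grab_frame('side')[:,:,::-1]; cv2.imwrite('pics/s2.png',im)
cv2.imwrite('pics/r1.png',cv2.resize(im[130:200,280:365],None,fx=6,fy=6,interpolation=cv2.INTER_CUBIC))"
```

```text
t 10.3 pos [0.5688 0.1396 0.1783] ang 160.53 F [-0.1 -0.4 -0.3] w 30.0 
need units [ -0.89 -16.86   0.59] turn -6.07
```

View pics/r1.png

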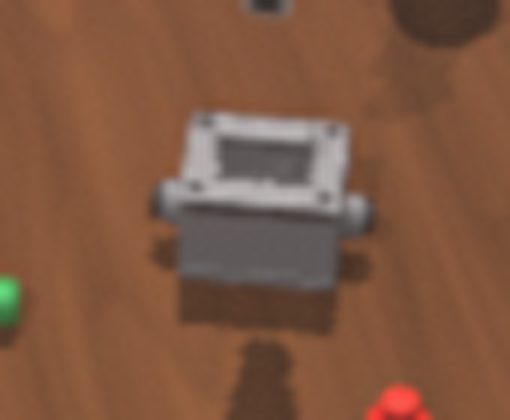

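The wide cover sits flush on its box and is released. On to the long cover.

Emit:
{"fn": "drive_tool", "kwargs": {
  "commands": "45 -0.05 -0.5 0 0;45 -0.05 -0.95 0 0;45 -0.05 -0.95 0 0;45 -0.05 -0.95 0 0;45 -0.05 -0.95 0 0;45 -0.05 -0.95 0 0;45 -0.05 -0.95 0 0;45 -0.05 -0.95 0 0"
}}

```text
time: 11.35
tool_pos: [0.5058, -0.0679, 0.1735]
tool_rot: [-0.002, 0.169, 0.986, 0.0]
contact_force: [0.5, -0.4, 0.9]
gripper_width: 0.526
```

Emit:
{"fn": "drive_tool", "kwargs": {
  "commands": "45 -0.05 -0.95 0 0;45 -0.05 -0.95 0 0;45 -0.05 -0.95 0 0;45 -0.05 -0.95 0 0;45 -0.05 -0.95 0 0;45 -0.05 -0.95 0 0;45 -0.05 -0.95 0 0;45 -0.05 -0.95 0 -6"
}}

```text
time: 12.35
tool_pos: [0.4411, -0.2862, 0.1735]
tool_rot: [-0.002, 0.116, 0.993, 0.001]
contact_force: [0.3, -0.7, -0.3]
gripper_width: 0.526
```

Emit:
{"fn": "drive_tool", "kwargs": {
  "commands": "45 0 -0.9 0 0;45 0 -0.7 0.5 0;45 0 -0.3 0.5 0;45 0 0 0.5 0;45 0 0 0 0;45 0 0 0 0;45 0 0 0 0;45 0 0 0 0"
}}

```text
time: 13.35
tool_pos: [0.4303, -0.3411, 0.1316]
tool_rot: [0.001, 0.117, 0.993, -0.0]
contact_force: [0.3, 0.6, -0.4]
gripper_width: 0.525
```

```bash
python3 -c "
from h import *
left(.4254,-.346,.034,166.6)"
```

```text
t 13.35 pos [ 0.4303 -0.3411  0.1316] ang 166.56 F [ 0.3  0.6 -0.4] w 44.9 
need units [ 0.12 -0.19  3.25] turn -0.04
```

Emit:
{"fn": "drive_tool", "kwargs": {
  "commands": "45 0.12 -0.19 0.6 0;45 0 0 0.8 0;45 0 0 0.8 0;45 0 0 0.6 0;45 0 0 0.3 0;45 0 0 0.1 0;45 0 0 0 0;0 0 0 0 0"
}}

```text
time: 14.35
tool_pos: [0.4255, -0.3463, 0.0358]
tool_rot: [0.001, 0.117, 0.993, -0.001]
contact_force: [-0.0, 0.4, -0.5]
gripper_width: 0.325
```

Emit:
{"fn": "drive_tool", "kwargs": {
  "commands": "0 0 0 0 0;0 0 0 0 0;0 0 0 0 0;0 0 0 0 0;0 0 0 -0.3 0;0 0 0 -0.7 0;0 0 0 -1 0;0 0 0 -1 0"
}}

```text
time: 15.35
tool_pos: [0.4244, -0.345, 0.1249]
tool_rot: [-0.001, 0.117, 0.993, 0.001]
contact_force: [-0.6, -0.4, -0.6]
gripper_width: 0.144
```

```bash
python3 -c "
from h import *
left(.5137,-.1425,.123,174.2)"
```

```text
t 15.35 pos [ 0.4244 -0.345   0.1249] ang 166.54 F [-0.6 -0.4 -0.6] w 12.3 
need units [-1.32  7.26  0.07] turn -7.66
```

Emit:
{"fn": "drive_tool", "kwargs": {
  "commands": "0 0 0 0 -2.6;0 0 0 0 -2.6;0 0 0 0 -2.4;0 -0.2 0.6 0 0;0 -0.3 0.9 0 0;0 -0.3 0.9 0 0;0 -0.3 0.9 0 0;0 -0.3 0.9 0 0"
}}

```text
time: 16.35
tool_pos: [0.4799, -0.2224, 0.1245]
tool_rot: [-0.0, 0.051, 0.999, 0.0]
contact_force: [0.7, 0.2, -0.5]
gripper_width: 0.143
```

Emit:
{"fn": "drive_tool", "kwargs": {
  "commands": "0 -0.3 0.9 0 0;0 -0.3 0.9 0 0;0 -0.2 0.6 0 0;0 0 0.2 0 0;0 0 0 0.3 0;0 0 0 0.3 0;0 0 0 0 0;0 0 0 0 0"
}}

```text
time: 17.35
tool_pos: [0.5113, -0.15, 0.1066]
tool_rot: [-0.0, 0.052, 0.999, 0.0]
contact_force: [-0.7, -0.9, 0.3]
gripper_width: 0.143
```

```bash
python3 -c "
from h import *
left(.5137,-.1425,.083,174.2)
ts=[cv2.resize(manip.grab_frame('side')[190:270,280:370,::-1],None,fx=8,fy=8,interpolation=cv2.INTER_CUBIC)]
cv2.imwrite('pics/p2.png',np.hstack(ts))"
```

```text
t 17.35 pos [ 0.5113 -0.15    0.1066] ang 174.08 F [-0.7 -0.9  0.3] w 12.2 
need units [-0.05  0.26  0.79] turn -0.12
```

View pics/p2.png

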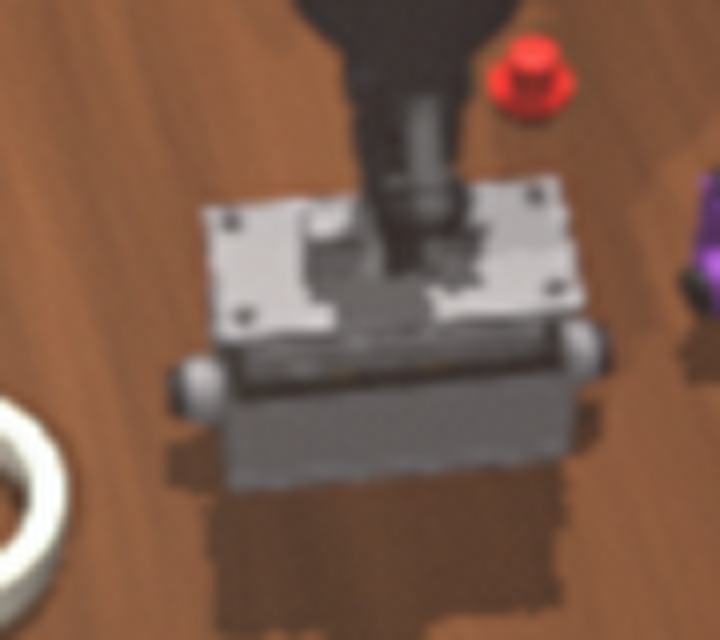

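The cover is level. Its flange corners are (205,207), (558,177), (585,303) and (217,340) in the crop, and I use them to check the in-hand offset.

```bash
python3 -c "
from h import *
P=(np.array([(205,207),(558,177),(585,303),(217,340)])+.5)/8-.5+[280,190]
W=ray('side',P,.1016);print(W.mean(0),rect(W))
"
```

```text
[ 0.51138702 -0.15046904] (array([ 0.5109064 , -0.15089503]), np.float32(122.27327), np.float32(56.550854), np.float32(173.69244))
```

Emit:
{"fn": "drive_tool", "kwargs": {
  "commands": "0 -0.05 0.24 0 -0.2;0 0 0 0 0;0 0 0 0.2 0;0 0 0 0.2 0;0 0 0 0.2 0;0 0 0 0.15 0;0 0 0 0 0;0 0 0 0 0"
}}

```text
time: 18.4
tool_pos: [0.5138, -0.1426, 0.0844]
tool_rot: [0.0, 0.049, 0.999, -0.0]
contact_force: [0.3, -0.2, -1.0]
gripper_width: 0.148
```

```bash
python3 -c "
from h import *
left(.5137,-.1425,.067,174.2); print(manip.state()['ft_torque'])"
```

```text
t 18.4 pos [ 0.5138 -0.1426  0.0844] ang 174.33 F [ 0.3 -0.2 -1. ] w 12.7 
need units [0.01 0.   0.58] turn 0.13
[ 0.03164089  0.00697662 -0.01069111]
```

It is free inside the pocket. I press through the snap, then further.

Emit:
{"fn": "drive_tool", "kwargs": {
  "commands": "0 0 0 0.1 0;0 0 0 0.1 0;0 0 0 0.1 0;0 0 0 0.1 0;0 0 0 0.1 0;0 0 0 0.1 0;0 0 0 0 0;0 0 0 0 0"
}}

```text
time: 19.4
tool_pos: [0.5146, -0.1424, 0.0671]
tool_rot: [0.001, 0.049, 0.999, 0.0]
contact_force: [2.8, 3.7, 5.4]
gripper_width: 0.144
```

Emit:
{"fn": "drive_tool", "kwargs": {
  "commands": "0 0 0 0.07 0;0 0 0 0.06 0;0 0 0 0 0;0 0 0 0 0;0 0 0 0 0;0 0 0 0 0;0 0 0 0 0;0 0 0 0 0"
}}

```text
time: 20.4
tool_pos: [0.5146, -0.1424, 0.0642]
tool_rot: [0.001, 0.049, 0.999, 0.0]
contact_force: [-0.1, 5.3, 11.9]
gripper_width: 0.146
```

```bash
python3 -c "
from h import *
left(.5137,-.1425,.062,174.2); print(manip.state()['ft_torque'])"
```

```text
t 20.4 pos [ 0.5146 -0.1424  0.0642] ang 174.33 F [-0.1  5.3 11.9] w 12.5 
need units [ 0.03 -0.01  0.07] turn 0.13
[ 0.94409526  0.03900764 -0.01017794]
```

```bash
python3 -c "
from h import *
s=manip.grab_frame('side')[:,:,::-1]
cv2.imwrite('pics/e.png',np.hstack([cv2.resize(s[200:265,285:365],None,fx=6,fy=6,interpolation=cv2.INTER_CUBIC),cv2.resize(s[135:200,290:340],None,fx=6,fy=6,interpolation=cv2.INTER_CUBIC)]))
z=.059-.003
# predicted flange-top corners if origin z=0.029 vs 0.038
for o in(.029,.038):
  a=np.radians(174.3);ex=np.array([np.cos(a),np.sin(a)]);ey=np.array([-ex[1],ex[0]])
  C=[np.r_[np.array([.5146,-.1424])+i*.06*ex+j*.028*ey,o+.03] for i,j in((1,1),(1,-1),(-1,1),(-1,-1))]
  print(o,((proj('side',C)-[285,200])*6).round())
"
```

```text
0.029 [[138. 234.]
 [124. 138.]
 [401. 209.]
 [380. 114.]]
0.038 [[138. 222.]
 [124. 126.]
 [402. 197.]
 [381. 101.]]
```

View pics/e.png

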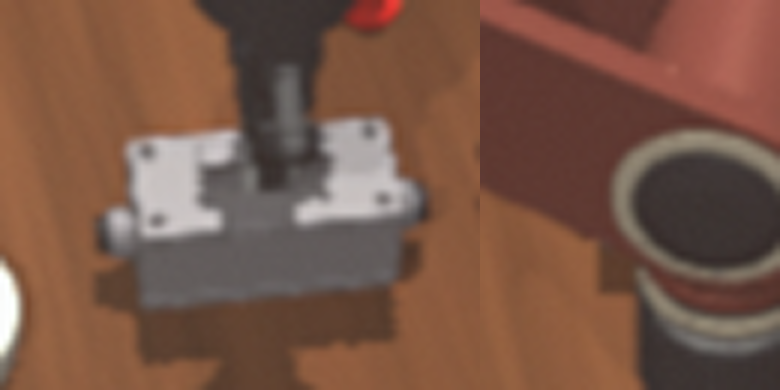

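The flange corners at (138,238) and (402,213) match an origin height of about 29 mm, so the cover has snapped and its seal is squashed about 4 mm. The force is steady, so I hand in.

```bash
python3 -c "
from h import *
left(.5137,-.1425,.062,174.2); manip.job_done()"
```

```text
t 20.45 pos [ 0.5146 -0.1424  0.0642] ang 174.33 F [-1.1  5.2 11. ] w 12.3 
need units [ 0.03 -0.01  0.07] turn 0.13
the job is handed in; nothing more can be done
```

I snapped the wide cover onto its box and let it go. I then snapped the long cover onto its box and handed the job in at 20.5 s, still gripping it and pressing it down. `job_done` gives no verdict, so the result below rests on my own checks.

- **Long cover:** the last push was about 11–12 N, which means the seal is squashed about 4 mm, against the 2.5 mm required. In the final side picture the flange corners matched an origin height of about 29 mm, which is snapped, and the cover sat square on the box. About 5 N of side force remained.
- **Wide cover:** it looked flush and level right after release, and the force reading was about zero once I had retreated. In the final picture the arm hid it, so I did not see it again at the end.
- **Small things:** I kept the moves clear of the tape, screwdriver, red cap and wrench, but did not measure their positions afterwards.

The two cameras disagreed by about 3 mm on where the boxes were, and I aimed between them. Both plugs entered without side force.

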